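# Change the bench supply over at the interlocked selector box

## Robot

A 6-joint arm with a two-finger parallel gripper is mounted at the origin on a cart in front of the work surface, level with it; the furniture and walls round the work are solid. World frame = base frame: x ahead of the robot, y to its left, z up, the work surface at z = 0. Lengths are in mm, angles in rad, forces in N, time in s.
With the tool pointing down it reaches from about 350 to 775 mm from the base axis. Payload 7.3 kg.
Tool frame: the origin (TCP) lies at the very end of the fingers, on their centre line; the grasp point (between the pads) lies 19 mm behind it; z points along the fingers, y is the line along which they close (so a half turn about z gives the same grasp; the last joint's range is limited). The gripper opens to 92 mm and grips with 3 to 60 N. Pads are 19 mm wide; open, the fingers measure 130 mm over their backs; the gripper's body (75 mm by 190 mm) begins 47 mm behind the grasp point.
Start: joints at [-1.443, 0.342, 1.524, -0, 1.275, -0.146], TCP at [141.978, -505.457, 226.741] pointing down, gripper open.
Joint ranges: [-2.53, 2.53], [-0.77, 2.02], [0.04, 2.7], [-1, 4.14], [0.28, 2.66], [-3.11, 3.11]. Speed limits (rad/s): [2.57, 2.57, 3.14, 3.14, 3.14, 3.14].

## Interface

Orientations are given as [roll, pitch, yaw] about the fixed x, y, z axes, in that order (R = Rz(yaw) Ry(pitch) Rx(roll)).
In Python, from plant import get_obs, capture, close_job gives the robot as it stands. The module is installed in compiled form; this text tells all that it offers.
- The arm moves only by the shell command python3 -m handwheel 'ROWS'. ROWS is JSON, a list of rows, each a list of 3 entries, a list of its own where there are three numbers: the turn, a rotation vector about the tool's x, y, z in degrees, then the shift along the tool's x, y, z in m, then the opening, from 0 (shut) to 1 (fully open). A call has 1 to 12 rows; each row is the pose to reach, as a shift and turn from the pose commanded when the call began, along the tool's axes at that moment; what a row does not reach only later rows make up. A row lasts 1/10 s, in which the tool goes at most 50 mm and 8.59 degrees, less where a joint would pass 70% of its speed; a pose out of reach is approached as far as the arm can. A call with a gripper value outside its range is refused whole. The fingers move at their own pace and stop on an object; the grip force is fixed at half the most. Time passes only in rows, so rows that repeat a pose let the fingers close. It gives the time, the measured TCP pose, the force, the opening and the grip force at its end, in the units of the state.
- get_obs(): the state, without advancing time (a new reading comes with each control period).
- capture(name): name is "scene" or "top" or "wrist"; returns a dict with "image" (400x640x3 uint8, red, green, blue), "depth" (400x640 float32, mm along the optical axis (not along the pixel's ray), 0 where there is no reading), "fx", "fy", "cx", "cy" (pixels), "camera_from_world" (4x4, takes a point from world to camera coordinates). Camera axes: x right, y down, z forward; pixel columns grow to the right and rows downward; lengths in mm; the calibration is good to about 2 mm. A picture is of the moment at which its call begins.
- close_job(): hands the job in; it is judged then, once.
The state is a dict: "time": time; "joint_positions": joint angles; "dq": joint speeds; "tau": joint torques, N m; "tool_pos": TCP position; "tcp_rot": TCP orientation; "contact_force": force on the tool from outside, world axes, zero at the start; "moment": the same for the moment, N m; "grip_width": finger opening in mm; "finger_force": force on a finger pad.
Only numpy, scipy, OpenCV 4.12 (cv2) and the standard library are available. Lean on these libraries where they do the work, as an engineer would, in place of code of your own. Each camera call takes 0.05 s, during which the arm holds its last target. There are 200 camera calls.

## Task

The small sloping selector box on the bench feeds the station from one of two supplies; change it over to the other one. Pull the bat of the switch that is on (leaning up the slope, away from you) out of its lock and flip it to off, slide the interlock plate by its knob fully across to that switch, then pull out the other bat and flip it on. Leave both bats dropped back into their locks, and do not knock over or push about the antenna, the meter or the microphone that stand behind the box.

Things in the scene. Friction and masses are not known exactly. Their poses are not given: they have to be found in the camera images.
- live_pivot (a point): point on the hinge axis of the switch that is on (its bat leans up the slope) at the start, 8 mm above the sloping panel, in the middle of its bushing. Site axes: x up the slope (away from the robot at zero yaw), y along the row of switches (the hinge axis), z square to the panel. The panel slopes 0.21 rad, so z leans towards the front of the box. The two switches stand 76 mm apart in the row; which one is on the left differs from time to time.
- spare_pivot (a point): point on the hinge axis of the switch that is off (its bat leans down the slope) at the start, 8 mm above the sloping panel, in the middle of its bushing. Site axes: x up the slope (away from the robot at zero yaw), y along the row of switches (the hinge axis), z square to the panel. The panel slopes 0.21 rad, so z leans towards the front of the box.
- live_cap (a point): centre of the round steel grip of the live switch's bat: 12 mm in diameter, 16 mm long, its end 9 mm beyond this point; point z runs out along the bat. Seated, this point lies 38 mm from live_pivot; pulled right out, 46 mm. Below the grip the bat is a 6 mm stem with a cross pin 15 mm long.
- spare_cap (a point): the same for the spare switch's bat.
- live (a joint): lean of the live bat about the hinge axis: 0 square to the panel, about +0.30 rad on (up the slope), about -0.30 rad off (down the slope). Seated, its cross pin is caught behind a steel ridge on the bushing and it cannot be swung; at least 5 mm of pull along the bat lets the pin ride over the ridge.
- live_pull (a joint): how far the live bat is pulled out along itself (m): 0 seated, 0.008 at most; a spring draws it back with 3 N seated and 5 N fully out. Fully over at either end it drops back by itself when let go; let go on top of the ridge it may stay there. A grip that does not turn with the bat as it swings tends to slip.
- spare (a joint): the same lean for the spare bat: about -0.30 rad (off) at the start. While the interlock plate stands at this switch its stem meets the plate and it cannot reach on.
- spare_pull (a joint): the same pull for the spare bat.
- plate (a joint): travel of the interlock plate along the row (m): about 0 at the start, where it stands at the spare switch; + is towards the row's y. It needs 76 mm of travel to stand at the live switch (either sign, towards live_pivot), has a stop 3 mm beyond that, takes about 2 N to move and stays where it is left. A bat that is on stands in its way.
- plate_knob (a point): centre of the black cylindrical knob of the interlock plate, 17 mm in diameter and 19 mm high, standing square to the panel on a thin neck, its top 9 mm above this point and the plate 24 mm below it. The plate is bent aluminium, 76 mm along the row, its flat 26 mm above the panel, knob in the middle of its length; the knob stands 22 mm up the slope from the row of pivots, 52 mm above the panel.
- selector: the sloping grey steel selector box, fixed to the bench: 124 mm deep, 196 mm along the row of switches, 44 mm high at the front and 70 mm at the back; origin at the centre of its underside, x towards its back, y along the row, z up.
- mag_mount: loose antenna on a round magnetic foot, 54 mm across and 30 mm high, with a thin whip to 300 mm; origin under its centre. Stands behind the box.
- swr_meter: loose meter box 76 x 68 x 67 mm; origin under its centre. Stands behind the box.
- microphone: loose hand microphone 100 x 58 x 31 mm lying behind the box; origin under its centre. The three stand about 80 mm apart, in any order.

How it is judged (in metres and radians):
On the way, in this order (a step that is already met when the one before it is completed fails the run):
1. the switch that was on is flipped to off and seated in its lock (value of joint live below -0.22 rad and value of joint live_pull below 0.0015 m), for 0.2 s.
2. the interlock plate is slid fully across to the switch now off (all of step 1 and y of plate_knob in the frame of live_pivot between -0.012 and 0.012 m), for 0.2 s.
3. the other switch is flipped on and seated in its lock (value of joint spare above 0.22 rad and value of joint spare_pull below 0.0015 m), for 0.2 s.
At the end, for the whole second after the job is handed in: The bat that was on leans fully off (below -0.22 rad), the other fully on (above 0.22 rad), both back in their locks (out less than 1.5 mm); the plate's knob is level with the switch now off, within 12 mm along the row; antenna, meter and microphone stand at rest where they were (all of step 2 and all of step 3 and linear speed of each of mag_mount, swr_meter, microphone below 0.02 m/s); the robot touches nothing.
It fails at once if the antenna is pushed more than 25 mm or tipped (distance of mag_mount from where it was at the start of the episode above 0.025 m or angle between mag_mount's own z axis and vertical above 0.3 rad).
It fails at once if the meter is pushed more than 25 mm or tipped (distance of swr_meter from where it was at the start of the episode above 0.025 m or angle between swr_meter's own z axis and vertical above 0.3 rad).
It fails at once if the microphone is pushed more than 25 mm or tipped (distance of microphone from where it was at the start of the episode above 0.025 m or angle between microphone's own z axis and vertical above 0.3 rad).
It also fails if it takes over 58 s, if anything falls off the work surface, if the arm or the gripper's body presses on something with over 40 N, if the wrist force passes 120 N, or if a joint passes its speed limit or range.

## Working session

There is one attempt and no reset: what is moved stays moved. The work goes in short steps, Python scripts to look and compute and a shell command to move; the robot and the scene stay as the last step left them, time stands still between calls to the robot, and variables do not carry over. Pictures are saved under pics/ and viewed, at most 10 in all, crops included, and the job is handed in when it is done.

```bash
mkdir -p pics; python3 - <<'E'
from plant import *
import cv2,numpy as np
o=get_obs();print({k:np.round(v,3).tolist() for k,v in o.items()})
for n in("top","scene"):
    c=capture(n);np.savez(f"pics/{n}0.npz",**c);cv2.imwrite(f"pics/{n}0.png",c["image"][:,:,::-1]);print(n,c["fx"],c["cx"],c["cy"],np.round(c["camera_from_world"],3).tolist())
E
```

```text
{'time': 0.0, 'joint_positions': [-1.443, 0.343, 1.525, 0.0, 1.275, -0.146], 'dq': [0.0, -0.001, -0.0, -0.001, -0.0, 0.001], 'tau': [0.001, -43.124, -24.422, 0.072, 0.056, -0.0], 'tool_pos': [141.93, -505.028, 226.046], 'tcp_rot': [-3.14, -0.0, 0.274], 'contact_force': [-0.071, -0.194, 0.347], 'moment': [-0.008, -0.003, -0.003], 'finger_force': 0.0, 'grip_width': 91.869}
top 396.53295840064 317.5914429754555 204.20696344041423 [[0.007, -1.0, 0.029, 145.928], [-0.997, -0.009, -0.077, 690.7], [0.077, -0.028, -0.997, 890.354], [0.0, 0.0, 0.0, 1.0]]
scene 460.95918440578885 316.3672850934913 200.66947017735413 [[-0.799, -0.601, -0.016, 631.885], [-0.304, 0.426, -0.852, 216.72], [0.519, -0.676, -0.523, 685.448], [0.0, 0.0, 0.0, 1.0]]
```

View pics/top0.png

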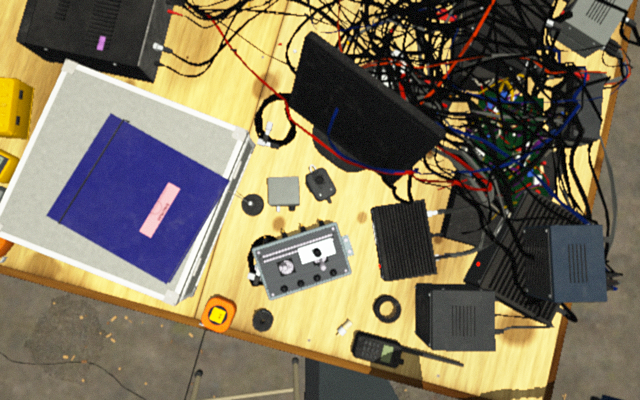

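View pics/scene0.png

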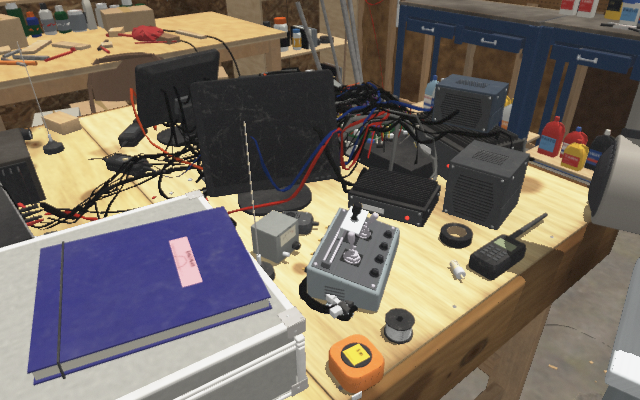

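The top view shows the box at about (302,260), turned slightly, with the plate on its right half. The antenna foot is at (252,204), the meter at (283,190) and the microphone at (320,183). The scene view shows the box at (355,255). I'll look at both closer up.

```bash
python3 - <<'E'
import cv2,numpy as np
a=cv2.imread("pics/top0.png")[210:310,240:360];b=cv2.imread("pics/scene0.png")[195:315,290:410]
a=cv2.resize(a,(480,400),interpolation=cv2.INTER_CUBIC);b=cv2.resize(b,(320*3//2,480),interpolation=cv2.INTER_CUBIC)
b=cv2.resize(b,(400,400));a=cv2.resize(a,(400,333));a=cv2.copyMakeBorder(a,0,67,0,0,0)
cv2.imwrite("pics/crop.png",np.hstack([a,b]))
c=np.load("pics/top0.npz");T=np.linalg.inv(c["camera_from_world"])
# box top surface corners & back points
for u,v in[(302,260),(262,285),(345,265),(256,262),(338,232),(252,204),(283,190),(320,183)]:
    d=c["depth"][v,u];p=T@[(u-c["cx"])/c["fx"]*d,(v-c["cy"])/c["fy"]*d,d,1];print(u,v,np.round(p[:3]))
E
```

```text
302 260 [565. 186.  85.]
262 285 [503. 278.  10.]
345 265 [553.  90.  48.]
256 262 [559. 286.  61.]
338 232 [626. 107.  62.]
252 204 [688. 301.  33.]
283 190 [717. 229.  68.]
320 183 [738. 147.  32.]
```

View pics/crop.png

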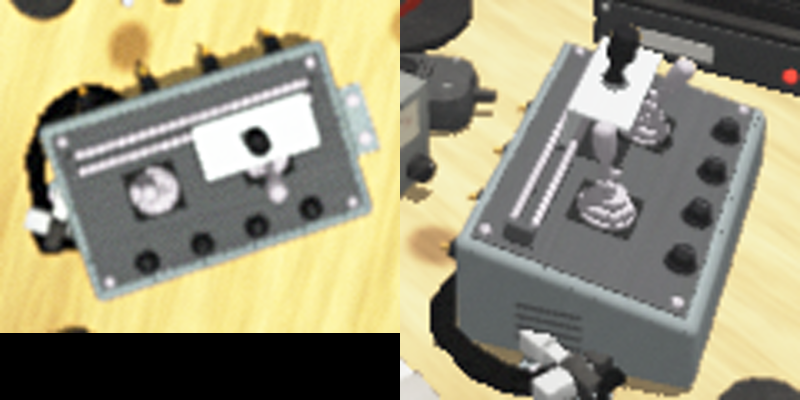

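The crop puts the live switch on the left (+y): its bat is square to the camera at about (286,267) in the top view. The spare switch is on the right, under the plate and knob at about (317,252). Next I work out the box pose and the move to a view above it.

```bash
cat > h.py <<'E'
import numpy as np,json,sys
from plant import *
from scipy.spatial.transform import Rotation as R
def ray(c,u,v):
    T=np.linalg.inv(c["camera_from_world"]);return T[:3,3],T[:3,:3]@[(u-c["cx"])/c["fx"],(v-c["cy"])/c["fy"],1]
def onz(c,u,v,z):
    o,d=ray(c,u,v);return o+d*(z-o[2])/d[2]
def proj(c,p):
    q=c["camera_from_world"]@np.append(p,1);return np.array([c["fx"]*q[0]/q[2]+c["cx"],c["fy"]*q[1]/q[2]+c["cy"]])
def box_to_world(o,yaw,p): # p along panel axes from origin point o on panel
    return np.array(o)+(R.from_euler('z',yaw)*R.from_euler('y',-.21)).apply(p)
def toolR(yaw,lean): # tool z = -bat at lean
    return R.from_euler('z',yaw)*R.from_euler('y',lean-.21)*R.from_euler('x',np.pi)
def go(target,yaw,lean):
    s=get_obs();R0=R.from_euler('xyz',s["tcp_rot"]);t=(R0.inv()*toolR(yaw,lean)).as_rotvec(degrees=True)
    print("turn",np.round(t,1),"shift m",np.round(R0.inv().apply(np.array(target)-s["tool_pos"])/1000,4))
E
python3 - <<'E'
from h import *
c=dict(np.load("pics/top0.npz"))
P=[onz(c,u,v,z) for u,v,z in[(253.5,249,70),(336.6,223.5,70),(351.6,273,44),(270,299.4,44)]];P=np.array(P);print(P.round())
print([np.linalg.norm(P[i]-P[(i+1)%4]).round() for i in range(4)])
d=P[0]-P[1]+P[3]-P[2];yaw=np.arctan2(-d[0],d[1]);o=P.mean(0);print(yaw,o)
s=np.array([np.cos(yaw),np.sin(yaw)])
print("bushing",onz(c,286.5,267,75),"knob",onz(c,317,252,120))
go([550,190,260],yaw,.21)
E
```

```text
[[587. 291.  70.]
 [644. 111.  70.]
 [535.  75.  44.]
 [476. 256.  44.]]
[np.float64(189.0), np.float64(118.0), np.float64(190.0), np.float64(120.0)]
0.30897922277409784 [560.50012165 183.27608616  57.        ]
bushing [549.60375624 218.96297351  75.        ] knob [583.94105748 154.88924032 120.        ]
turn [-0.1 -0.  -2. ] shift m [ 0.5808 -0.5589 -0.033 ]
```

```bash
python3 -m handwheel '[[[0,0,0],[0.02,-0.02,-0.01],1],[[0,0,0],[0.05,-0.05,-0.03],1],[[0,0,0],[0.08,-0.08,-0.04],0.8],[[0,0,0],[0.115,-0.11,-0.05],0.5],[[0,0,0],[0.15,-0.145,-0.05],0.5],[[0,0,0],[0.185,-0.18,-0.05],0.5],[[0,0,0],[0.22,-0.21,-0.05],0.5],[[0,0,-1],[0.255,-0.245,-0.05],0.5],[[0,0,-1],[0.29,-0.28,-0.05],0.5],[[0,0,-1],[0.32,-0.31,-0.05],0.5],[[0,0,-1],[0.35,-0.34,-0.05],0.5],[[0,0,-2],[0.385,-0.37,-0.05],0.5]]'; python3 -m handwheel '[[[0,0,0],[0.035,-0.03,0],0.5],[[0,0,0],[0.07,-0.065,0],0.5],[[0,0,0],[0.105,-0.1,0],0.5],[[0,0,0],[0.14,-0.135,0],0.5],[[0,0,0],[0.17,-0.165,0],0.5],[[0,0,0],[0.19,-0.185,0],0.5],[[0,0,0],[0.19,-0.185,0],0.5],[[0,0,0],[0.19,-0.185,0],0.5]]'
python3 - <<'E'
from h import *
import cv2
c=capture("wrist");np.savez("pics/w1.npz",**c);cv2.imwrite("pics/w1.png",c["image"][:,:,::-1])
s=get_obs();print(s["time"],s["tool_pos"],s["tcp_rot"],s["grip_width"],np.round(c["camera_from_world"],2).tolist(),c["fx"])
E
```

```text
time: 1.3
tool_pos: [412.8, -43.4, 276.7]
tcp_rot: [3.141, 0.0, 0.309]
contact_force: [0.8, -0.7, -0.1]
grip_width: 45.8
finger_force: 0.0
time: 2.1
tool_pos: [537.0, 189.0, 275.8]
tcp_rot: [3.141, 0.002, 0.31]
contact_force: [-0.4, -1.4, -0.1]
grip_width: 46.2
finger_force: 0.0
2.15 [536.93063665 188.30048112 276.19019622] [3.14123046e+00 1.45615808e-03 3.08755596e-01] 45.55259971341742 [[0.31, -0.95, -0.0, 15.0], [-0.92, -0.3, 0.25, 506.16], [-0.24, -0.08, -0.97, 579.06], [0.0, 0.0, 0.0, 1.0]] 336.089485120821
```

View pics/w1.png

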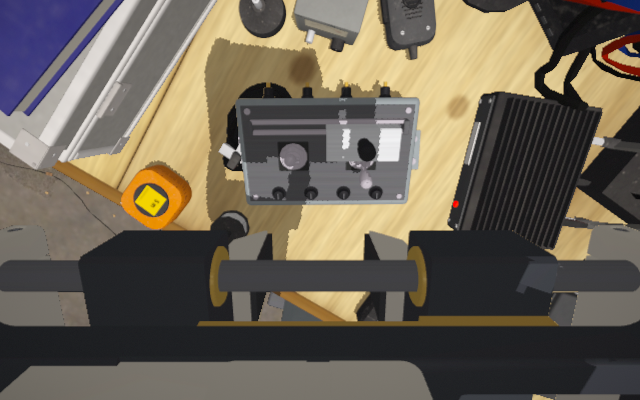

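The wrist view shows the box square to the image with corners near (237,98) and (420,98). The live bat is near (293,155), the knob at (366,149) and the spare cap at (367,183). I'll enlarge it for exact pixels.

```bash
python3 - <<'E'
import cv2
a=cv2.imread("pics/w1.png")[90:215,230:430];cv2.imwrite("pics/w1c.png",cv2.convertScaleAbs(cv2.resize(a,(800,500),interpolation=cv2.INTER_CUBIC),alpha=1.3,beta=20))
E
```

```text
(no output)
```

View pics/w1c.png

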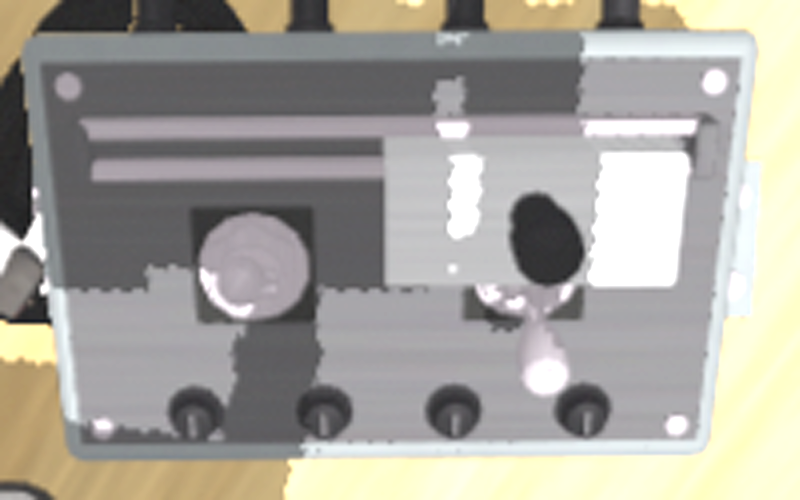

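The enlarged crop gives, in wrist pixels: live bushing plate centre (293.5,156.5), spare bushing (360.8,156.5), spare cap end (366.5,184) and knob blob (366.5,149.5).

```bash
python3 - <<'E'
from h import *
c=dict(np.load("pics/w1.npz"))
f=lambda x,y:(230+x/4,90+y/4)
P=np.array([onz(c,*f(x,y),z) for x,y,z in[(25,35,70),(757,35,70),(706,455,44),(72,458,44)]]);print(P.round(1))
print([np.linalg.norm(P[i]-P[(i+1)%4]).round(1) for i in range(4)])
d=P[0]-P[1]+P[3]-P[2];yaw=np.arctan2(-d[0],d[1]);o=P.mean(0);print(yaw,o)
n=R.from_euler('z',yaw).apply([-np.sin(.21),0,np.cos(.21)])
Q=[]
for x,y in[(254,266),(523,266)]:
    a,b=ray(c,*f(x,y));Q.append(a+b*((o-a)@n)/(b@n))
Q=np.array(Q);print("bush",Q.round(1),np.linalg.norm(Q[0]-Q[1]),np.arctan2(-(Q[0]-Q[1])[0],(Q[0]-Q[1])[1]))
m=Q.mean(0)
W=lambda x,y,z:box_to_world(m,yaw,[x,y,z])
for nm,p in[("livecapend",W(47*np.sin(.3),38,8+47*np.cos(.3))),("sparecapend",W(-47*np.sin(.3),-38,8+47*np.cos(.3))),("knobtop",W(22,-38,61)),("knobbot",W(22,-38,42)),("knob",W(22,-38,52))]:
    u=proj(c,p);print(nm,p.round(1),((u-[230,90])*4).round())
E
```

```text
[[588.5 293.8  70. ]
 [646.5 113.6  70. ]
 [533.2  75.6  44. ]
 [474.  256.3  44. ]]
[np.float64(189.4), np.float64(122.3), np.float64(190.1), np.float64(123.2)]
0.3139714356157011 [560.54740058 184.82005517  57.        ]
bush [[547.6 220.6  56.7]
 [570.7 148.9  56.7]] 75.26254057479679 0.3114493923223978
livecapend [549.8 221.7 111.3] [236. 284.]
sparecapend [547.5 141.  105.6] [546. 389.]
knobtop [579.3 151.3 121. ] [560. 262.]
knobbot [583.  152.6 102.4] [549. 237.]
knob [581.  151.9 112.2] [555. 250.]
```

```bash
cat >> h.py <<'E'
M=np.array([559.15,184.75,56.7]);YAW=.3127
def W(x,y,z): return box_to_world(M,YAW,[x+2.6,y,z])
def bat(y,lean,r): return W(r*np.sin(lean),y,8+r*np.cos(lean))
E
python3 - <<'E'
from h import *
print(bat(38,.3,75),bat(38,.3,25));go(bat(38,.3,75),YAW,.3);go(bat(38,.3,25),YAW,.3)
E
```

```text
[554.70686571 223.25017429 139.76269803] [550.43086479 221.86771268  89.96506138]
turn [ 0.  -5.1 -0.2] shift m [ 0.0278 -0.0279  0.1364]
turn [ 0.  -5.1 -0.2] shift m [ 0.0233 -0.0279  0.1862]
```

```bash
python3 -m handwheel '[[[0,-1,0],[0.008,-0.008,0.02],0.35],[[0,-3,-0.2],[0.018,-0.018,0.05],0.35],[[0,-5.1,-0.2],[0.028,-0.028,0.09],0.35],[[0,-5.1,-0.2],[0.028,-0.028,0.12],0.35],[[0,-5.1,-0.2],[0.028,-0.028,0.136],0.35],[[0,-5.1,-0.2],[0.028,-0.028,0.136],0.35]]'
python3 - <<'E'
from h import *
import cv2
go(bat(38,.3,25),YAW,.3)
c=capture("wrist");s=capture("scene")
a=cv2.resize(s["image"][170:290,290:410],(400,400),interpolation=cv2.INTER_CUBIC)
b=cv2.resize(c["image"][100:340,200:440],(400,400),interpolation=cv2.INTER_CUBIC)
cv2.imwrite("pics/m2.png",np.hstack([b,a])[:,:,::-1])
E
```

```text
time: 2.75
tool_pos: [553.9, 222.3, 138.3]
tcp_rot: [-3.141, 0.095, 0.311]
contact_force: [-0.1, 0.4, 0.3]
grip_width: 32.3
finger_force: 0.0
turn [-0.   0.3 -0.1] shift m [ 0.0011 -0.0007  0.0484]
```

View pics/m2.png

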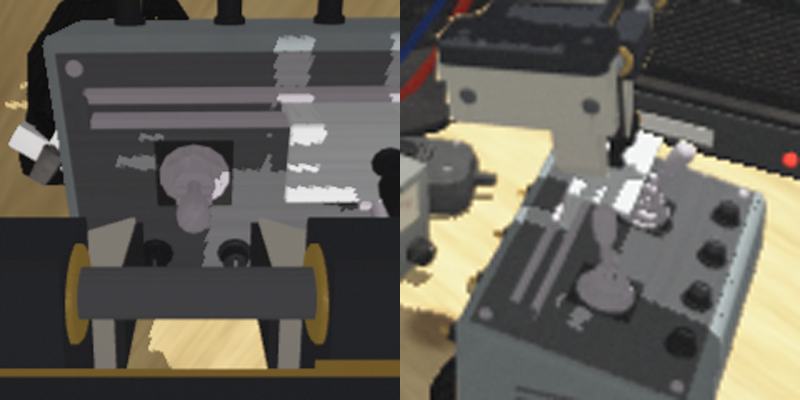

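The wrist crop shows the live cap at (193,215), about 2 mm left of the finger midline at x=200. The scene crop shows the fingers above the bat. Going down and gripping.

```bash
python3 -m handwheel '[[[0,0,0],[0.001,-0.0015,0.015],0.35],[[0,0,0],[0.001,-0.0015,0.03],0.35],[[0,0,0],[0.001,-0.0015,0.043],0.35],[[0,0,0],[0.001,-0.0015,0.048],0.35],[[0,0,0],[0.001,-0.0015,0.048],0.35]]'; python3 -m handwheel '[[[0,0,0],[0,0,0],0.1],[[0,0,0],[0,0,0],0.05],[[0,0,0],[0,0,0],0],[[0,0,0],[0,0,0],0],[[0,0,0],[0,0,0],0],[[0,0,0],[0,0,0],0]]'
```

```text
time: 3.35
tool_pos: [551.9, 224.2, 92.9]
tcp_rot: [-3.142, 0.089, 0.312]
contact_force: [-0.9, 1.3, -0.2]
grip_width: 32.4
finger_force: 0.0
time: 3.95
tool_pos: [552.8, 223.6, 93.4]
tcp_rot: [3.14, 0.088, 0.312]
contact_force: [2.3, -5.9, 2.3]
grip_width: 10.8
finger_force: 30.0
```

```bash
python3 -m handwheel '[[[0,0,0],[0,0,-0.002],0],[[0,0,0],[0,0,-0.004],0],[[0,0,0],[0,0,-0.006],0],[[0,0,0],[0,0,-0.008],0],[[0,0,0],[0,0,-0.008],0]]'
```

```text
time: 4.45
tool_pos: [552.8, 223.6, 100.2]
tcp_rot: [3.14, 0.09, 0.312]
contact_force: [2.3, -5.1, -3.5]
grip_width: 10.6
finger_force: 30.0
```

```bash
python3 -m handwheel '[[[0,3,0],[-0.0018,0,0],0],[[0,6,0],[-0.0037,0,0.0002],0],[[0,9,0],[-0.0055,0,0.0004],0],[[0,12,0],[-0.0073,0,0.0008],0],[[0,15,0],[-0.0091,0,0.0012],0],[[0,18,0],[-0.0108,0,0.0017],0],[[0,21,0],[-0.0125,0,0.0023],0],[[0,24,0],[-0.0142,0,0.003],0],[[0,27,0],[-0.0159,0,0.0038],0],[[0,31,0],[-0.018,0,0.005],0],[[0,34.4,0],[-0.0198,0,0.0061],0],[[0,35,0],[-0.0201,0,0.0063],0]]'
```

```text
time: 5.65
tool_pos: [535.0, 217.9, 106.2]
tcp_rot: [-3.137, -0.49, 0.311]
contact_force: [10.3, -1.9, -25.9]
grip_width: 10.4
finger_force: 29.9
```

```bash
python3 -m handwheel '[[[0,0,0],[0,0,0.003],0],[[0,0,0],[0,0,0.006],0],[[0,0,0],[0,0,0.009],0],[[0,0,0],[0,0,0.009],0]]';  python3 - <<'E'
from h import *
print(bat(38,-.3,35),bat(38,-.3,28));s=get_obs();p=s["tool_pos"]-bat(38,0,0);print((R.from_euler('z',YAW)*R.from_euler('y',-.21)).inv().apply(p))
E
```

```text
time: 6.05
tool_pos: [542.5, 220.3, 103.9]
tcp_rot: [-3.137, -0.492, 0.312]
contact_force: [-2.2, -6.7, 0.4]
grip_width: 10.8
finger_force: 30.0
[532.0352315  215.92027318  95.61230082] [535.28675807 216.97151492  89.50308927]
[ 2.47104912  0.96685757 39.13122478]
```

```bash
python3 - <<'E'
from h import *
import cv2
c=capture("wrist");s=capture("scene")
a=cv2.resize(s["image"][170:290,290:410],(500,500),interpolation=cv2.INTER_CUBIC)
b=cv2.resize(c["image"][60:360,230:410],(300,500),interpolation=cv2.INTER_CUBIC)
cv2.imwrite("pics/m3.png",cv2.convertScaleAbs(np.hstack([b,a])[:,:,::-1],alpha=1.5,beta=20))
print(get_obs()["tool_pos"],get_obs()["joint_positions"])
E
```

```text
[542.40570429 220.31154736 103.86708946] [0.23184814 0.40129212 1.96904787 0.1505408  0.28439758 1.35576528]
```

View pics/m3.png

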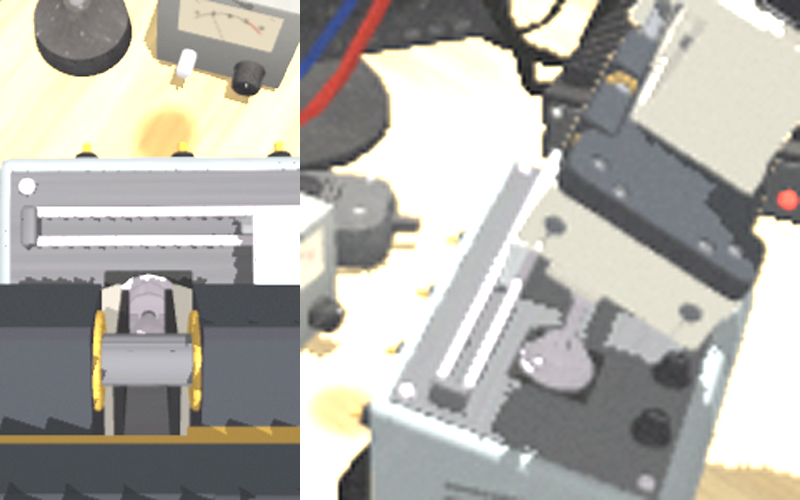

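The wrist crop shows the fingers still on the live bat at (150,330). The scene crop shows the bat near upright, with the tool leaning further than it. Joint 5 is at its limit (0.284), so I'll use less tool lean at the off end.

```bash
cat >> h.py <<'E'
def where(y=38):
    s=get_obs();B=R.from_euler('z',YAW)*R.from_euler('y',-.21);p=B.inv().apply(s["tool_pos"]-bat(y,0,0))
    t=(B.inv()*R.from_euler('xyz',s["tcp_rot"])).apply([0,0,-1]);print("TCP in pivot frame",p.round(1),"lean",np.arctan2(t[0],t[2]).round(3),"j5",s["joint_positions"][4].round(3),"F",s["contact_force"].round(1))
def gop(x,dy,z,lean,y=38): go(W(x,y+dy,8+z),YAW,lean)
E
python3 - <<'E'
from h import *
where()
for b in(0,-.1,-.2,-.3,-.33):
    l=max(b-0,-.18);c=np.array([45*np.sin(b),45*np.cos(b)]);t=c-7*np.array([np.sin(l),np.cos(l)]);print(b);gop(t[0],.5,t[1],l)
E
```

```text
TCP in pivot frame [ 2.3  1.  39.2] lean -0.282 j5 0.284 F [-1.7 -6.   0.4]
0
turn [ -0.2 -16.1  -0. ] shift m [-0.0026  0.0005  0.0005]
-0.1
turn [ -0.2 -10.4  -0. ] shift m [-0.0063  0.0005 -0.0004]
-0.2
turn [-0.2 -5.8 -0. ] shift m [-0.0102  0.0005 -0.0009]
-0.3
turn [-0.2 -5.8 -0. ] shift m [-0.0147  0.0005 -0.0011]
-0.33
turn [-0.2 -5.8 -0. ] shift m [-0.016   0.0005 -0.001 ]
```

```bash
python3 -m handwheel '[[[0,-8,0],[-0.001,0.0005,0],0],[[0,-16,0],[-0.0026,0.0005,0.0003],0],[[0,-13,0],[-0.0045,0.0005,0],0],[[0,-10.4,0],[-0.0063,0.0005,-0.0005],0],[[0,-8,0],[-0.0082,0.0005,-0.0008],0],[[0,-6,0],[-0.0102,0.0005,-0.0012],0],[[0,-5.8,0],[-0.0125,0.0005,-0.0013],0],[[0,-5.8,0],[-0.0147,0.0005,-0.0013],0],[[0,-5.8,0],[-0.016,0.0005,-0.001],0],[[0,-5.8,0],[-0.016,0.0005,-0.001],0]]';  python3 -c "
from h import *
where();print(bat(38,-.3,0))"
```

```text
time: 7.15
tool_pos: [531.3, 216.3, 98.9]
tcp_rot: [-3.138, -0.396, 0.312]
contact_force: [5.7, -0.5, -1.5]
grip_width: 10.7
finger_force: 30.0
TCP in pivot frame [-10.3   0.6  36.8] lean -0.186 j5 0.419 F [ 5.7 -0.5 -1.5]
[548.29286432 221.17648188  65.06624306]
```

```bash
python3 -m handwheel '[[[0,0,0],[0.0003,0,0.003],0],[[0,0,0],[0.0006,0,0.006],0],[[0,0,0],[0.0008,0,0.008],0],[[0,0,0],[0.0008,0,0.008],0]]';  python3 -c "
from h import *
where()"; python3 -m handwheel '[[[0,0,0],[0,0,0],0.3],[[0,0,0],[0,0,0],0.35],[[0,0,0],[0,0,0],0.35],[[0,0,0],[0,0,-0.02],0.35],[[0,0,0],[0,0,-0.045],0.35],[[0,0,0],[0,0,-0.06],0.35],[[0,0,0],[0,0,-0.06],0.35]]'
python3 - <<'E'
from h import *
import cv2
where()
c=capture("wrist");s=capture("scene")
a=cv2.resize(s["image"][170:290,290:410],(400,400),interpolation=cv2.INTER_CUBIC)
b=cv2.resize(c["image"][100:340,200:440],(400,400),interpolation=cv2.INTER_CUBIC)
cv2.imwrite("pics/m4.png",cv2.convertScaleAbs(np.hstack([b,a])[:,:,::-1],alpha=1.4,beta=10))
E
```

```text
time: 7.55
tool_pos: [534.3, 217.3, 92.9]
tcp_rot: [-3.138, -0.396, 0.313]
contact_force: [-4.1, -3.8, 11.3]
grip_width: 10.5
finger_force: 30.0
TCP in pivot frame [-8.4  0.6 30.2] lean -0.186 j5 0.406 F [-4.1 -3.8 11.3]
time: 8.25
tool_pos: [511.8, 210.2, 148.0]
tcp_rot: [-3.138, -0.396, 0.313]
contact_force: [0.5, -0.4, 0.1]
grip_width: 31.8
finger_force: 0.0
TCP in pivot frame [-20.    0.8  89. ] lean -0.186 j5 0.533 F [ 0.5 -0.4  0.1]
```

View pics/m4.png

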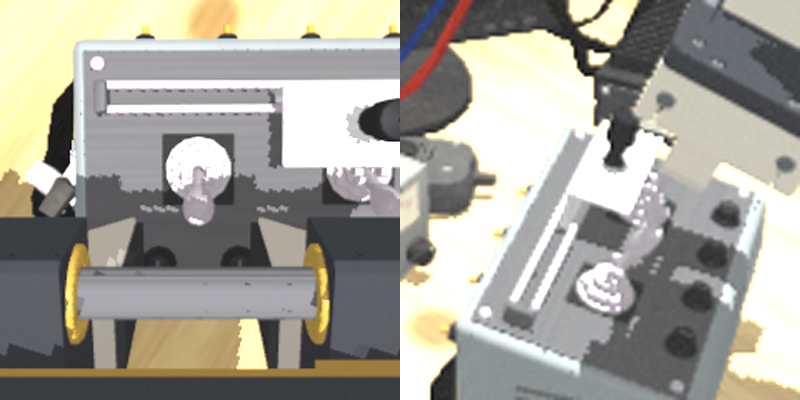

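```bash
python3 - <<'E'
from h import *
c=capture("wrist")
for l in(-.3,-.2,0,.3):print(l,proj(c,bat(38,l,47)).round(1),"pulled",proj(c,bat(38,l,55)).round(1),"spare",proj(c,bat(-38,l,47)).round(1))
print("seen live 318.8 227.8");print("knob top",proj(c,W(22,-36.5,61)),"bottom",proj(c,W(22,-36.5,42)))
go(W(22,-36.5,100),YAW,0);go(W(22,-36.5,38),YAW,0)
E
```

```text
-0.3 [318.9 224. ] pulled [318.8 229.6] spare [440.1 224.3]
-0.2 [318.9 217. ] pulled [318.9 221.1] spare [441.  217.3]
0 [318.9 202.1] pulled [318.9 203.1] spare [442.  202.5]
0.3 [319.  179.6] pulled [319.  175.7] spare [441.4 179.9]
seen live 318.8 227.8
knob top [444.13507475 166.35041647] bottom [433.33338129 167.30361382]
turn [ -0.2 -10.4   0. ] shift m [0.0435 0.0752 0.0022]
turn [ -0.2 -10.4   0. ] shift m [0.0323 0.0755 0.0632]
```

Projection puts the live bat's cap at lean -0.3, matching the image at (319,227). Now the knob.

```bash
python3 -m handwheel '[[[0,-3,0],[0.01,0.018,0],0.45],[[0,-6,0],[0.025,0.04,0],0.45],[[0,-10.4,0],[0.0435,0.065,0.002],0.45],[[0,-10.4,0],[0.0435,0.075,0.002],0.45],[[0,-10.4,0],[0.04,0.075,0.02],0.45],[[0,-10.4,0],[0.036,0.0755,0.04],0.45],[[0,-10.4,0],[0.0335,0.0755,0.055],0.45],[[0,-10.4,0],[0.0325,0.0755,0.062],0.45],[[0,-10.4,0],[0.0325,0.0755,0.062],0.45]]'; python3 -m handwheel '[[[0,0,0],[0,0,0],0.3],[[0,0,0],[0,0,0],0.1],[[0,0,0],[0,0,0],0.1],[[0,0,0],[0,0,0],0.1],[[0,0,0],[0,0,0],0.1],[[0,0,0],[0,0,0],0.1]]'; python3 -c "
from h import *
where(-38)"
```

```text
time: 9.3
tool_pos: [584.8, 154.8, 99.2]
tcp_rot: [-3.137, -0.208, 0.313]
contact_force: [1.1, -0.2, 0.2]
grip_width: 41.2
finger_force: 0.0
time: 9.9
tool_pos: [586.2, 155.0, 101.8]
tcp_rot: [-3.138, -0.213, 0.313]
contact_force: [-0.9, 0.5, 3.7]
grip_width: 15.3
finger_force: 30.0
TCP in pivot frame [23.   1.4 32.7] lean -0.003 j5 0.766 F [-0.9  0.5  3.7]
```

```bash
python3 -m handwheel '[[[0,0,0],[0,-0.004,0],0.1],[[0,0,0],[0,-0.012,0],0.1],[[0,0,0],[0,-0.02,0],0.1],[[0,0,0],[0,-0.028,0],0.1],[[0,0,0],[0,-0.036,0],0.1],[[0,0,0],[0,-0.044,0],0.1],[[0,0,0],[0,-0.052,0],0.1],[[0,0,0],[0,-0.06,0],0.1],[[0,0,0],[0,-0.067,0],0.1],[[0,0,0],[0,-0.073,0],0.1],[[0,0,0],[0,-0.076,0],0.1],[[0,0,0],[0,-0.076,0],0.1]]'; python3 -c "
from h import *
where(38)"
```

```text
time: 11.1
tool_pos: [562.3, 227.6, 101.8]
tcp_rot: [-3.138, -0.212, 0.314]
contact_force: [-1.4, -0.4, 5.5]
grip_width: 15.8
finger_force: 30.0
TCP in pivot frame [22.6  1.9 32.8] lean -0.002 j5 0.762 F [-1.4 -0.4  5.5]
```

```bash
python3 -m handwheel '[[[0,0,0],[0,0,0],0.3],[[0,0,0],[0,0,0],0.45],[[0,0,0],[0,0,0],0.45],[[0,0,0],[0,0,-0.02],0.45],[[0,0,0],[0,0,-0.05],0.45],[[0,0,0],[0,0,-0.065],0.4],[[0,0,0],[0,0,-0.065],0.35]]'; python3 -c "
from h import *
where(38)
gop(-19.7,0.8,86,-.18,-38);gop(-8.9,.8,27,-.18,-38)"
```

```text
time: 11.8
tool_pos: [550.5, 222.9, 167.3]
tcp_rot: [-3.138, -0.216, 0.313]
contact_force: [0.6, 0.1, -0.6]
grip_width: 34.1
finger_force: 0.0
TCP in pivot frame [23.9  1.  99.4] lean -0.006 j5 0.897 F [ 0.6  0.1 -0.6]
turn [-0.2 10.   0. ] shift m [-0.0437  0.0762  0.0129]
turn [-0.2 10.   0. ] shift m [-0.0332  0.0764  0.0719]
```

```bash
python3 -m handwheel '[[[0,2,0],[-0.01,0.018,0],0.35],[[0,6,0],[-0.025,0.045,0.005],0.35],[[0,10,0],[-0.04,0.07,0.012],0.35],[[0,10,0],[-0.0437,0.0762,0.013],0.35],[[0,10,0],[-0.0437,0.0762,0.013],0.35]]'
python3 - <<'E'
from h import *
import cv2
where(-38);gop(-8.9,.8,27,-.18,-38)
c=capture("wrist")
print("pred cap",proj(c,bat(-38,-.3,47)).round(1),"knob",proj(c,W(22,38,61)).round(1),"pads mid",proj(c,get_obs()["tool_pos"]).round(1))
b=c["image"][90:340,160:440];cv2.imwrite("pics/m5.png",cv2.convertScaleAbs(cv2.resize(b,(672,600),interpolation=cv2.INTER_CUBIC)[:,:,::-1],alpha=1.3,beta=10))
E
```

```text
time: 12.3
tool_pos: [534.4, 136.8, 141.7]
tcp_rot: [-3.137, -0.383, 0.31]
contact_force: [0.0, -0.1, 0.0]
grip_width: 32.1
finger_force: 0.0
TCP in pivot frame [-22.4   0.   83.1] lean -0.173 j5 0.552 F [ 0.  -0.1  0. ]
turn [-0.2  0.4 -0.1] shift m [ 0.0036 -0.0005  0.0576]
pred cap [317.7 221.9] knob [187.5 162.9] pads mid [316.4 246.7]
```

View pics/m5.png

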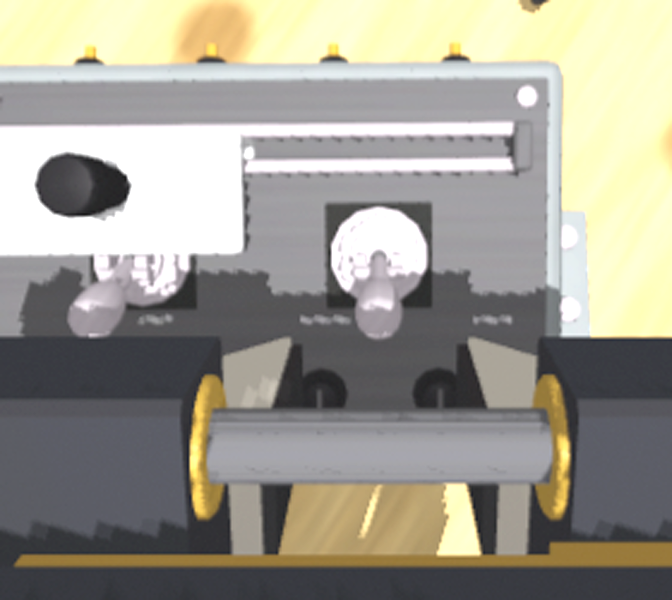

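The wrist view shows the plate over the left switch (knob at (70,185)), the live bat off at (97,310), and the spare cap at (378,315) centred between the fingers. Going down and gripping.

```bash
python3 -m handwheel '[[[0,0,0],[0.0035,-0.0005,0.015],0.35],[[0,0,0],[0.0035,-0.0005,0.032],0.35],[[0,0,0],[0.0035,-0.0005,0.047],0.35],[[0,0,0],[0.0035,-0.0005,0.0575],0.35],[[0,0,0],[0.0035,-0.0005,0.0575],0.35]]'; python3 -m handwheel '[[[0,0,0],[0,0,0],0.1],[[0,0,0],[0,0,0],0.05],[[0,0,0],[0,0,0],0],[[0,0,0],[0,0,0],0],[[0,0,0],[0,0,0],0],[[0,0,0],[0,0,0],0]]'; python3 -c "
from h import *
where(-38)"
```

```text
time: 12.85
tool_pos: [558.7, 147.2, 89.7]
tcp_rot: [-3.137, -0.384, 0.314]
contact_force: [-0.2, 0.6, -0.7]
grip_width: 32.4
finger_force: 0.0
time: 13.45
tool_pos: [559.1, 145.6, 91.7]
tcp_rot: [-3.139, -0.388, 0.313]
contact_force: [-0.6, -5.9, 3.6]
grip_width: 10.8
finger_force: 30.0
TCP in pivot frame [-7.1  0.8 28.8] lean -0.178 j5 0.436 F [-0.6 -5.9  3.6]
```

```bash
python3 -m handwheel '[[[0,0,0],[-0.0003,0,-0.002],0],[[0,0,0],[-0.0005,0,-0.004],0],[[0,0,0],[-0.0008,0,-0.006],0],[[0,0,0],[-0.001,0,-0.008],0],[[0,0,0],[-0.001,0,-0.008],0]]'; python3 -c "
from h import *
where(-38)"
```

```text
time: 13.95
tool_pos: [555.4, 144.4, 98.3]
tcp_rot: [-3.139, -0.387, 0.312]
contact_force: [4.5, -3.7, -4.6]
grip_width: 10.8
finger_force: 30.0
TCP in pivot frame [-9.6  0.8 36. ] lean -0.177 j5 0.449 F [ 4.5 -3.7 -4.6]
```

```bash
python3 -m handwheel '[[[0,-3,0],[0.002,0,0],0],[[0,-6,0],[0.0039,0,0],0],[[0,-9,0],[0.0059,0,0],0],[[0,-12,0],[0.0079,0,0.0002],0],[[0,-15,0],[0.0098,0,0.0006],0],[[0,-18,0],[0.0117,0,0.001],0],[[0,-21,0],[0.0136,0,0.0015],0],[[0,-24,0],[0.0155,0,0.0021],0],[[0,-27,0],[0.0173,0,0.0028],0],[[0,-30,0],[0.0191,0,0.0036],0],[[0,-34.4,0],[0.0217,0,0.005],0],[[0,-35.5,0],[0.0223,0,0.0053],0]]'; python3 -c "
from h import *
where(-38)"
```

```text
time: 15.15
tool_pos: [577.1, 151.5, 100.1]
tcp_rot: [-3.139, 0.236, 0.315]
contact_force: [1.7, -3.2, -5.4]
grip_width: 10.8
finger_force: 30.0
TCP in pivot frame [13.1  0.9 33.1] lean 0.446 j5 1.399 F [ 1.7 -3.2 -5.4]
```

```bash
python3 -m handwheel '[[[0,0,0],[0.0004,0,0.003],0],[[0,0,0],[0.0008,0,0.006],0],[[0,0,0],[0.0012,0,0.008],0],[[0,0,0],[0.0012,0,0.008],0]]'; python3 -c "
from h import *
where(-38)"; python3 -m handwheel '[[[0,0,0],[0,0,0],0.3],[[0,0,0],[0,0,0],0.35],[[0,0,0],[0,0,0],0.35],[[0,0,0],[0,0,-0.02],0.35],[[0,0,0],[0,0,-0.05],0.35],[[0,0,0],[-0.01,0,-0.08],0.35],[[0,5,0],[-0.03,0,-0.11],0.35],[[0,12,0],[-0.05,0,-0.13],0.35],[[0,12,0],[-0.05,0,-0.13],0.35]]'
python3 - <<'E'
from h import *
import cv2
where(-38)
c=capture("wrist");s=capture("scene")
for l in(.3,.2,0):print(l,proj(c,bat(-38,l,47)).round(1),"pulled",proj(c,bat(-38,l,55)).round(1),"live",proj(c,bat(38,-l,47)).round(1))
print("crop 390x390 from 210..400 (scale 2.05) origin u210 v80")
b=cv2.resize(c["image"][80:270,220:410],(390,390),interpolation=cv2.INTER_CUBIC)
a=cv2.resize(s["image"][150:290,280:420],(390,390),interpolation=cv2.INTER_CUBIC)
cv2.imwrite("pics/m6.png",cv2.convertScaleAbs(np.hstack([b,a])[:,:,::-1],alpha=1.2))
E
```

```text
time: 15.55
tool_pos: [575.9, 151.2, 93.8]
tcp_rot: [-3.139, 0.231, 0.315]
contact_force: [2.8, -4.6, -2.7]
grip_width: 11.0
finger_force: 30.0
TCP in pivot frame [10.6  0.9 27.1] lean 0.441 j5 1.377 F [ 2.8 -4.6 -2.7]
time: 16.45
tool_pos: [555.4, 145.6, 236.1]
tcp_rot: [-3.138, 0.017, 0.315]
contact_force: [-1.0, -0.7, 0.9]
grip_width: 32.1
finger_force: 0.0
TCP in pivot frame [ 19.5   1.9 170.7] lean 0.227 j5 1.37 F [-1.  -0.7  0.9]
0.3 [320.2 167.2] pulled [320.3 168. ] live [233.8 196.3]
0.2 [320.2 172.8] pulled [320.2 174.7] live [232.9 192.2]
0 [320.1 183.3] pulled [320.2 187.3] live [231.4 182.9]
crop 390x390 from 210..400 (scale 2.05) origin u210 v80
```

View pics/m6.png

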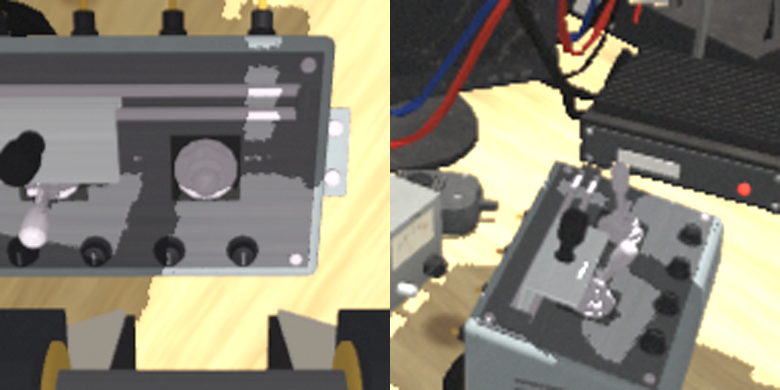

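The wrist crop shows the spare cap end-on at (207,175), which is on. The live bat leans down at (33,235) with the plate over it. The scene crop agrees. Last, a numeric check of seating.

```bash
python3 - <<'E'
from h import *
c=capture("scene")
f=lambda u:((u-[280,150])*2.786+[390,0]).round()
for n,y,l in(("live",38,-.3),("spare",-38,.3)):
    for r in(0,47,55):print(n,r,f(proj(c,bat(y,l,r))))
E
```

```text
live 0 [589. 287.]
live 47 [628. 239.]
live 55 [635. 230.]
spare 0 [620. 219.]
spare 47 [616. 158.]
spare 55 [615. 147.]
```

In the earlier wrist view both bats, leaning off, ended at the same image row (336 and 338). A live bat still pulled out would have shown about 13 px lower, so it is seated. The scene projection shows the spare bat seated too. Handing in.

```bash
python3 -c "
from plant import *
print(close_job())"
```

```text
the job is handed in; nothing more can be done
None
```

I handed the job in at about 16.5 s. The camera views show the live switch off, the plate slid across to it and the spare switch on, with both bats apparently back in their locks. The antenna, meter and microphone were not touched as far as I could see. The hand-in gave no verdict.

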